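# Bring the blue-capped jar to the front of the notions drawer and hold it

### The arm

A 6-joint arm with a two-finger parallel gripper is mounted at the origin on the work surface. World frame = base frame: x ahead of the robot, y to its left, z up, the work surface at z = 0. Lengths are in m, angles in degrees, forces in N, time in s.
With the tool pointing down it reaches from about 0.4 to 0.825 m from the base axis. Payload 7 kg.
Tool frame: the origin (TCP) lies on the centre line of the jaws, within the pads' length; the fingertips stand 17 mm ahead of it and the grasp point (between the pads) lies 2 mm behind it; z points along the fingers, y is the direction in which the jaws open and shut (so a half turn about z gives the same grasp; the last joint's range is limited). The gripper opens to 88 mm and grips with 3 to 60 N. Pads are 19 mm wide; open, the fingers measure 130 mm over their backs; the gripper's body (78 mm by 193 mm) begins 47 mm behind the grasp point.
Start: joints at [89.444, 20.546, 0.682, 0, -70.136, -16.507], TCP at [0.198, 0.645, 0.244] pointing down, gripper open.
Joint ranges: [-176.03, 176.03], [-82.01, 121.73], [-58.28, 71.71], [-173.87, 95.51], [-174.79, -0.11], [-173.66, 173.66]. Speed limits (degrees/s): [136.94, 136.94, 172.46, 180, 180, 180].

### API

Orientations are given as [roll, pitch, yaw] about the fixed x, y, z axes, in that order (R = Rz(yaw) Ry(pitch) Rx(roll)).
In Python, from plant import telemetry, vision, close_job, recognise, silhouettes, place_of gives the robot as it stands.
- The arm moves only by the shell command python3 -m handwheel 'ROWS'. ROWS is JSON, a list that holds one entry, the list of rows, each a list of 5 numbers: the shift along the tool's x, y, z in m, then the turn about the tool's z in rad, then the closure, from 0 (fully open) to 1 (shut). In form: [[[tx, ty, tz, yaw, gripper], ...]]. A call has 1 to 20 rows; each row shifts and turns the commanded pose from where the row before left it, along the tool's axes as they then stand; what a row does not reach is not made up. A row lasts 1/12 s, in which the tool goes at most 41.7 mm and 7.16 degrees, less where a joint would pass 70% of its speed; a pose out of reach is approached as far as the arm can. A call with a gripper value outside its range is refused whole. The fingers move at their own pace and stop on an object; the grip force is fixed at half the most. Time passes only in rows, so rows that do not move let the fingers close. It gives the time, the measured TCP pose, the force and the opening at its end, in the units of the state.
- telemetry.get_obs(): the state, without advancing time (a new reading comes with each control period).
- vision.snapshot(name): name is "scene" or "top" or "wrist"; returns a dict with "color" (384x512x3 uint8, red, green, blue), "mtx" (3x3 intrinsics, pixels), "cam_to_world" (4x4, takes a point from camera to world coordinates); the wrist camera has in their place "tool_from_camera" (4x4, takes a point from camera to tool coordinates, whose origin is the TCP and whose axes are the flange's). Camera axes: x right, y down, z forward; pixel columns grow to the right and rows downward; lengths in m; the calibration is good to about 2 mm. A picture is of the moment at which its call begins: read the wrist's pose just before it. There is no depth.
- close_job(): hands the job in, once; it reports no verdict.
Trained networks look in a picture, given as the dict that the camera call returned (one of the last four; its "shot" number tells which), for a name from the list of things; names that differ only in an ending like _2 or _b are one class to them, and where a whole thing is asked for, a point or a joint stands for the part that bears it (a point fixed in the world has none). Each returns a list of dicts, best first, with "conf" (0 to 1); they miss things now and then, are a little off and sometimes report something else, mostly with a low value. They report only what shows in the picture. A call takes as long as a camera call.
- recognise(name, picture): "xy" ([column, row] in pixels, amid what is visible of it).
- silhouettes(name, picture): "region" (384x512 bool, what is visible of it) and "xy" ([column, row] in pixels, amid what is visible of it).
- place_of(name, picture): "xy" ([column, row] in pixels: a listed point, or the origin of a listed thing).
The state is a dict: "clock": time; "joint_pos": joint angles; "qvel": joint speeds; "tau": joint torques, N m; "tool_pos": TCP position; "orientation": TCP orientation; "force": force on the tool from outside, world axes, zero at the start; "moment": the same for the moment, N m; "opening": finger opening in m.
Only numpy, scipy, OpenCV 4.12 (cv2) and the standard library are available. Lean on these libraries where they do the work, as an engineer would, in place of code of your own. Each camera call takes 0.05 s, during which the arm holds its last target.

### The job

Pull the blue notions drawer, now only ajar, fully open by its bar handle, then turn the round carousel inside until the jar with the blue cap stands at the front, in line with the red mark on the middle of the drawer front. Finish while holding the carousel still there, with the fingers gripping the blue-capped jar: do not let go. Leave the drawer fully open and do not disturb the iron, the phone or the thread spool beside the cabinet.

Things in the scene. Friction and masses are not known exactly. Their poses are not given: they have to be found in the camera images.
- cabinet_front (a point): Middle of the front top edge of the white cabinet, 116 mm above the table. The cabinet is fixed and may stand slightly turned; from here it runs 250 mm back (this point's x) and 100 mm to either side (y). Its top is clear. At the start the carousel is under that top; with the drawer fully open all four jars are clear of the cabinet.
- drawer (a joint): How far the drawer is pulled out, m: 0 shut (it starts slightly ajar, by 0.03 to 0.06), 0.180 at its end stop (fully open). It slides level out of the cabinet, opposite to the x axis of front_mark, and stays where it is left (slide friction about 5 N).
- drawer_handle (a point): Centre of the drawer's steel bar handle: a level round bar 11 mm thick, 100 mm long, along the y axis of front_mark, 80 mm above the table, its axis 35 mm in front of the drawer front's face (29 mm clear behind the bar). Studs at 42 mm either side of the centre join it to the front.
- front_mark (a point): The small red mark in the middle of the top edge of the blue drawer front (15 mm thick, 196 mm wide, top edge 92 mm above the table). It moves with the drawer. Its x axis points level into the cabinet, away from the handle; y points to the left as seen looking into the cabinet; z up.
- carousel_axis (a point): Point on the carousel's upright turning axis at the height of the jar caps' centres, 91 mm above the table, 102.5 mm behind front_mark along that point's x. The carousel: an aluminium disc of 76 mm radius with four jars fixed on it 90 degrees apart, 52 mm from the axis, one with a blue and three with white caps. Nothing at its middle stands above 50 mm over the table.
- carousel (a joint): Turn of the carousel in the drawer, rad, growing counter-clockwise seen from above, not wrapped (starts between 1.2 and 5.1). At 0 and at 2 pi the blue-capped jar is at the very front, in line with the red mark; at pi it is at the back. It turns either way past 0 and 2 pi without a stop, and stays where it is left (friction 0.05 N m, about 1 N at a jar).
- blue_jar: The jar with the blue cap, fixed on the carousel. Origin: the centre of its cap, 91 mm above the table. The cap is round, 34 mm in diameter and 18 mm high, its top 100 mm above the table; the jar below is 35 mm in diameter. At the front, 26 mm are free between cap and the inner face of the drawer front; between neighbouring caps 39 mm are free.
- iron: Bystander: a clothes iron standing on its heel, its steel sole facing away from the robot, about 115 x 105 mm on the table and 235 mm high; origin under the middle of its heel. Right of the drawer (the -y side).
- phone: Bystander: a black phone lying flat, 150 x 72 x 9 mm; origin under its centre. To the left of the drawer (the +y side).
- spool: Bystander: a standing thread spool with blue thread, 40 mm in diameter, 60 mm high; origin under its centre. Left of the cabinet's front corner (the +y side).

How it is judged (in metres and radians):
On the way, in this order (a step that is already met when the one before it is completed fails the run):
1. the drawer is pulled fully open (within 15 mm of its stop) (value of joint drawer above 0.165 m), for 0.2 s.
2. the blue-capped jar is at the front, within 10 mm sideways of the red mark (y of blue_jar in the frame of front_mark between -0.01 and 0.01 m and x of blue_jar in the frame of front_mark below 0.07 m), for 0.2 s.
At the end, for the whole second after the job is handed in: The drawer is within 25 mm of its stop, the blue-capped jar is at the front within 10 mm sideways of the red mark, the carousel is still (under 0.05 rad/s), and the fingers grip the blue-capped jar with more than 3 N (all of step 2 and value of joint drawer above 0.155 m and velocity of joint carousel between -0.05 and 0.05 rad/s and contact force between the fingers and blue_jar above 3 N); the arm keeps its last pose, push and grip.
It fails at once if the iron is moved by more than 20 mm (distance of iron from where it was at the start of the episode above 0.02 m).
It fails at once if the phone is moved by more than 20 mm (distance of phone from where it was at the start of the episode above 0.02 m).
It fails at once if the spool is moved by more than 20 mm (distance of spool from where it was at the start of the episode above 0.02 m).
It also fails if it takes over 61 s, if anything falls off the work surface, if the arm or the gripper's body presses on something with over 40 N, if the wrist force passes 120 N, or if a joint passes its speed limit or range.

## Working session

There is one attempt and no reset: what is moved stays moved. The work goes in short steps, Python scripts to look and compute and a shell command to move; the robot and the scene stay as the last step left them, time stands still between calls to the robot, and variables do not carry over. Pictures are saved under pics/ and viewed, and the job is handed in when it is done.

```bash
ls; mkdir -p pics
cat > h.py <<'E'
import numpy as np, cv2
from plant import telemetry, vision, close_job, recognise, silhouettes, place_of
from scipy.spatial.transform import Rotation as R
def save(p,n): cv2.imwrite('pics/'+n+'.png',cv2.cvtColor(p['color'],cv2.COLOR_RGB2BGR))
def tool():
    o=telemetry.get_obs(); T=np.eye(4); T[:3,:3]=R.from_euler('xyz',o['orientation'],degrees=True).as_matrix(); T[:3,3]=o['tool_pos']; return T,o
def ray(p,xy,z,T=None):
    M=np.array(p['cam_to_world']) if 'cam_to_world' in p else T@np.array(p['tool_from_camera'])
    d=M[:3,:3]@np.linalg.solve(np.array(p['mtx']),[xy[0],xy[1],1]); c=M[:3,3]
    return c+d*(z-c[2])/d[2]
def proj(p,X,T=None):
    M=np.array(p['cam_to_world']) if 'cam_to_world' in p else T@np.array(p['tool_from_camera'])
    q=np.linalg.inv(M)@np.append(X,1); u=np.array(p['mtx'])@q[:3]; return u[:2]/u[2]
E
python3 - <<'E'
from h import *
T,o=tool(); print(o)
H={'front_mark':.092,'drawer_handle':.08,'cabinet_front':.116,'carousel_axis':.091,'blue_jar':.091,'iron':0,'phone':0,'spool':0}
for c in ['scene','top']:
    p=vision.snapshot(c); save(p,c+'0'); print(c,np.round(p['cam_to_world'],2).tolist())
    for n,z in H.items():
        for r in place_of(n,p)[:2]: print(n,np.round(r['xy'],1),round(r['conf'],2),np.round(ray(p,r['xy'],z),4))
E
```

```text
pics
{'clock': 0.0, 'joint_pos': array([ 8.94453410e+01,  2.05894247e+01,  6.32916740e-01, -1.65218169e-02,
       -7.01361328e+01, -1.65065664e+01]), 'qvel': array([-0.02397971, -0.0043484 ,  0.06592947, -0.14008346, -0.04998256,
        0.06030504]), 'tau': array([ 3.20988611e-04, -5.82713485e+01,  2.93054563e+01,  6.99708447e+00,
        6.95720402e-03, -1.49336333e-04]), 'tool_pos': array([0.19795368, 0.64483702, 0.24265017]), 'orientation': array([ 1.79906764e+02, -1.14320730e-02, -1.70668425e+01]), 'force': array([-0.36784508, -0.57042214, -0.27695622]), 'moment': array([ 0.05337216,  0.01986608, -0.03096445]), 'opening': 0.08766054759709081}
scene [[-0.22, 0.55, -0.81, 1.39], [0.98, 0.13, -0.17, 0.15], [0.01, -0.82, -0.57, 0.65], [0.0, 0.0, 0.0, 1.0]]
front_mark [255.6 200.5] 0.92 [ 0.6033 -0.0186  0.092 ]
drawer_handle [262.4 194. ] 0.97 [ 0.5577 -0.013   0.08  ]
cabinet_front [255.9 210.7] 0.91 [ 0.672 -0.003  0.116]
cabinet_front [257.6 199.8] 0.29 [ 0.6337 -0.0079  0.116 ]
iron [153.2 220.1] 0.61 [ 0.6095 -0.2629  0.    ]
phone [368.1 200.9] 0.79 [0.408  0.2303 0.    ]
spool [334.3 248.9] 0.68 [0.6141 0.1613 0.    ]
top [[0.0, -1.0, 0.06, 0.52], [-1.0, -0.0, 0.01, -0.02], [-0.01, -0.06, -1.0, 1.06], [0.0, 0.0, 0.0, 1.0]]
front_mark [256.5 183.3] 0.71 [ 0.6012 -0.0131  0.092 ]
drawer_handle [260.8 202. ] 0.62 [ 0.5616 -0.0225  0.08  ]
cabinet_front [254.8 151.4] 0.61 [ 0.6664 -0.0095  0.116 ]
blue_jar [259.7 180.5] 0.55 [ 0.6073 -0.0199  0.091 ]
iron [364.5 186. ] 0.78 [ 0.6031 -0.2652  0.    ]
phone [150.2 265.2] 0.58 [0.4169 0.2338 0.    ]
spool [184.2 179.4] 0.75 [0.6172 0.1575 0.    ]
```

View pics/scene0.png

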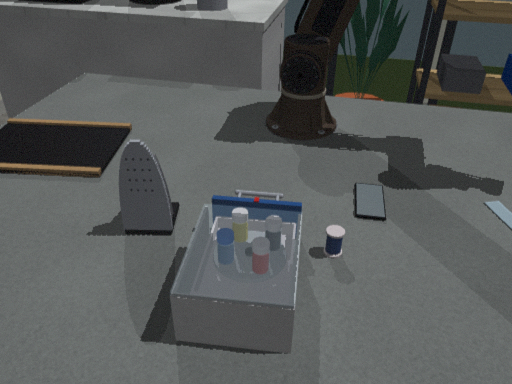

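View pics/top0.png

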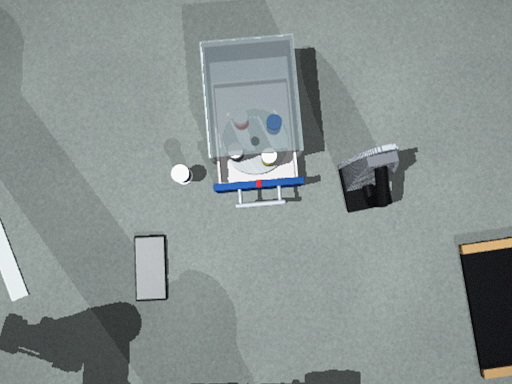

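The scene view shows the drawer ajar, with the red mark at (255,200) and the blue jar at the back right (226,245). The top view agrees: handle (260,203), red mark (258,184), blue cap (274,124). The drawer is slightly turned, so I'll measure its yaw next.

```bash
cat > blue.py <<'E'
from h import *
def blue(p):
    hsv=cv2.cvtColor(p['color'],cv2.COLOR_RGB2HSV)
    return cv2.inRange(hsv,(105,150,50),(125,255,255))
def red(p):
    hsv=cv2.cvtColor(p['color'],cv2.COLOR_RGB2HSV)
    return cv2.inRange(hsv,(0,150,90),(8,255,255))|cv2.inRange(hsv,(172,150,90),(180,255,255))
def comps(m,amin=6):
    n,l,s,c=cv2.connectedComponentsWithStats(m); return [(c[i],s[i],l==i) for i in range(1,n) if s[i,4]>=amin]
E
python3 - <<'E'
from blue import *
p=vision.snapshot('top')
for c,s,m in comps(blue(p)):
    ys,xs=np.nonzero(m); 
    W=np.array([ray(p,(x,y),.092)[:2] for x,y in zip(xs,ys)]); 
    d=np.linalg.svd(W-W.mean(0))[2][0] if len(W)<3000 else 0
    print('blue',c,s,W.mean(0),'line dir ang',np.degrees(np.arctan2(d[1],d[0])), 'ext',np.ptp((W-W.mean(0))@d))
for c,s,m in comps(red(p),3): print('red',c,s,ray(p,c,.092))
for r in silhouettes('drawer_handle',p)[:2]:
    ys,xs=np.nonzero(r['region']); print(r['conf'],len(xs),xs.min(),xs.max(),ys.min(),ys.max())
    h=p['color']
h=cv2.resize(p['color'][110:220,195:320],None,fx=6,fy=5,interpolation=cv2.INTER_NEAREST)
cv2.imwrite('pics/top1z.png',h[:,:,::-1])
E
```

```text
blue [282.2361516  182.41982507] [261 177  43  12 343] [ 0.60330118 -0.06820495] line dir ang 95.75795696222326 ext 0.09183610159179909
blue [235.         186.60693642] [214 181  46  12 346] [0.59396052 0.03291339] line dir ang -85.75070843435635 ext 0.09641433136680994
red [258.41935484 183.41935484] [256 180   5   8  31] [ 0.6009778  -0.01721523  0.092     ]
```

View pics/top1z.png

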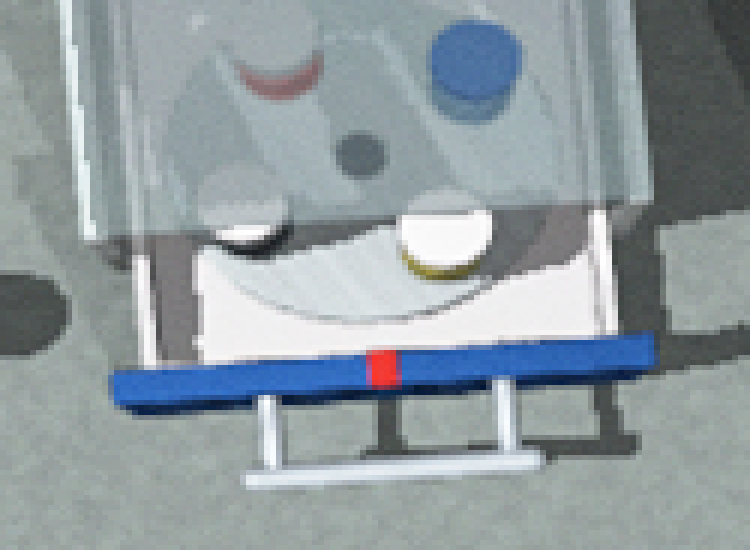

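```bash
python3 -m handwheel '[[[0.027,0.0265,0,0,0],[0.027,0.0265,0,0,0],[0.027,0.0265,0,0,0],[0.027,0.0265,0,0,0],[0.027,0.0265,0,0,0],[0.027,0.0265,0,0,0],[0.027,0.0265,0,0,0],[0.027,0.0265,0,0,0],[0.027,0.0265,0,0,0],[0.027,0.0265,0,0,0],[0.027,0.0265,0,0,0],[0.027,0.0265,0,0,0],[0.027,0.0265,0,0,0],[0.027,0.0265,0,0,0],[0.027,0.0265,0,0,0],[0.027,0.0265,0,0,0],[0.027,0.0265,0,0,0],[0.027,0.0265,0,0,0],[0.027,0.0265,0,0,0],[0,0,0,0,0]]]'; python3 -c "
from h import *
print(tool()[1]['joint_pos'])"
```

```text
clock: 2.67
tool_pos: [0.5427, 0.0087, 0.2433]
orientation: [179.9, -0.0, -17.3]
force: [1.2, 1.0, 0.2]
opening: 0.0874
[ 21.65963507   8.1164087  -16.11477685   0.07020159 -65.80479719
  51.01419366]
```

```bash
python3 -m handwheel '[[[0,0,0,0.118,0.75],[0,0,0,0.118,0.75],[0,0,0,0.118,0.75],[0,0,0,0.118,0.75],[0,0,0,0.118,0.75],[0,0,0,0.118,0.75],[0,0,0,0.118,0.75],[0,0,0,0.118,0.75],[0,0,0,0.118,0.75],[0,0,0,0.118,0.75],[0,0,0,0,0.75],[0,0,0,0,0.75]]]'
python3 - <<'E'
from blue import *
T,o=tool(); p=vision.snapshot('wrist'); save(p,'w2'); print(np.round(p['tool_from_camera'],3))
for n,z in {'front_mark':.092,'drawer_handle':.08,'cabinet_front':.116}.items():
    for r in place_of(n,p)[:2]: print(n,np.round(r['xy'],1),round(r['conf'],2),np.round(ray(p,r['xy'],z,T),4))
for c,s,m in comps(red(p),3): print('red',c,s,ray(p,c,.092,T))
E
```

```text
clock: 3.67
tool_pos: [0.5407, 0.0135, 0.2437]
orientation: [-180.0, 0.0, -84.5]
force: [0.5, -0.1, 0.0]
opening: 0.0222
[[ 0.    -0.96  -0.278  0.075]
 [ 1.     0.    -0.     0.001]
 [ 0.    -0.278  0.96  -0.142]
 [ 0.     0.     0.     1.   ]]
front_mark [194.8 140.9] 0.7 [ 0.6034 -0.0204  0.092 ]
drawer_handle [239.1 140.9] 0.84 [ 0.5585 -0.0234  0.08  ]
cabinet_front [128.  144.9] 0.59 [ 0.6617 -0.0138  0.116 ]
red [196.90540541 143.55405405] [190 139  15  10 148] [ 0.60113784 -0.01792674  0.092     ]
```

View pics/w2.png

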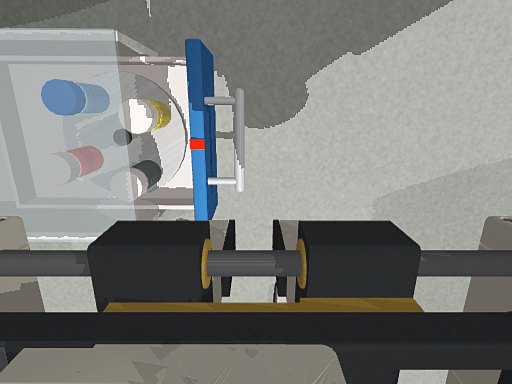

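Wrist view: the bar spans (240,88) to (240,192), the red mark is at (197,143), and the blue cap is at the back right of the carousel (upper left in this view). All three views agree on the handle at about (0.5585, -0.0215).

```bash
python3 -m handwheel '[[[0.0122,-0.0048,0.0,0,0.78],[0.0122,-0.0048,0.01,0,0.78],[0.0122,-0.0048,0.03,0,0.78],[0,0,0.03,0,0.78],[0,0,0.03,0,0.78],[0,0,0,0,0.78],[0,0,0,0,0.78]]]'
python3 - <<'E'
from blue import *
T,o=tool(); p=vision.snapshot('wrist'); save(p,'w3'); print(o['tool_pos'],o['orientation'],o['opening'])
for n,z in {'drawer_handle':.08}.items():
    for r in place_of(n,p)[:2]: print(n,np.round(r['xy'],1),round(r['conf'],2),np.round(ray(p,r['xy'],z,T),4))
for c,s,m in comps(red(p),3): print('red',c,s,ray(p,c,.092,T))
E
```

```text
clock: 4.45
tool_pos: [0.5578, -0.0221, 0.1428]
orientation: [179.8, -0.1, -84.6]
force: [0.8, 0.4, 0.7]
opening: 0.0196
[ 0.55778855 -0.02208726  0.14282164] [ 1.79810487e+02 -6.00179428e-02 -8.46061481e+01] 0.01956142713486422
drawer_handle [250.4 203.1] 0.61 [ 0.5589 -0.0252  0.08  ]
red [190.99659864 213.50340136] [180 207  22  14 294] [ 0.60141473 -0.01742643  0.092     ]
```

View pics/w3.png

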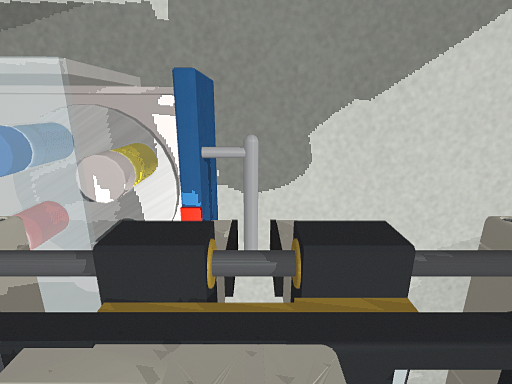

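The bar (column 251) sits centred between the pads (columns 238 and 271). I'll descend 60 mm and close.

```bash
python3 -m handwheel '[[[0,-0.001,0.015,0,0.78],[0,0,0.015,0,0.78],[0,0,0.015,0,0.78],[0,0,0.015,0,0.78],[0,0,0,0,0.78],[0,0,0,0,1],[0,0,0,0,1],[0,0,0,0,1],[0,0,0,0,1],[0,0,0,0,1],[0,0,0,0,1]]]'
```

```text
clock: 5.47
tool_pos: [0.5603, -0.0213, 0.0854]
orientation: [-179.9, 0.0, -84.6]
force: [-2.3, 1.6, 7.1]
opening: 0.0101
```

```bash
python3 -m handwheel '[[[0,0.004,0,0,1],[0,0.008,0,0,1],[0,0.01,0,0,1],[0,0.01,0,0,1],[0,0.01,0,0,1],[0,0.01,0,0,1],[0,0.01,0,0,1],[0,0.01,0,0,1],[0,0.01,0,0,1],[0,0.01,0,0,1],[0,0.008,0,0,1],[0,0.006,0,0,1],[0,0.004,0,0,1],[0,0,0,0,1],[0,0,0,0,1]]]'
python3 - <<'E'
from blue import *
p=vision.snapshot('top'); save(p,'t4')
for c,s,m in comps(red(p),3): print('red',c,s,ray(p,c,.092))
E
```

```text
clock: 6.72
tool_pos: [0.4515, -0.0312, 0.0853]
orientation: [-179.8, 0.0, -84.6]
force: [-0.4, 2.8, 12.6]
opening: 0.01
```

View pics/t4.png

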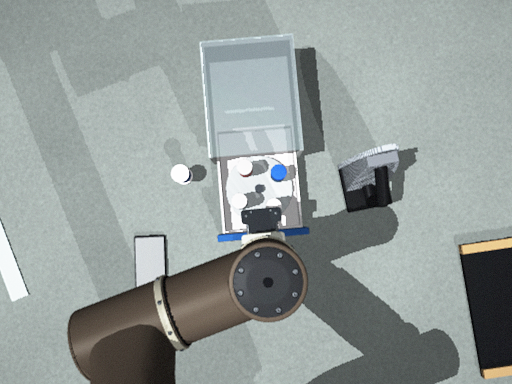

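The drawer came out about 109 mm and is still gripped at opening 10 mm. I'll keep pulling until the stop shows as a force.

```bash
python3 -m handwheel '[[[0,0.004,-0.001,0,1],[0,0.004,-0.001,0,1],[0,0.004,0,0,1],[0,0.004,0,0,1],[0,0,0,0,1],[0,0,0,0,1]]]'; python3 -m handwheel '[[[0,0.004,0,0,1],[0,0.004,0,0,1],[0,0.0,0,0,1],[0,0,0,0,1]]]'
```

```text
clock: 7.27
tool_pos: [0.4348, -0.0327, 0.0855]
orientation: [-179.9, 0.1, -84.7]
force: [5.9, 1.0, -9.3]
opening: 0.01
clock: 7.6
tool_pos: [0.4344, -0.0318, 0.0868]
orientation: [-179.1, 0.1, -84.5]
force: [33.8, -5.3, -35.2]
opening: 0.0099
```

```bash
python3 -m handwheel '[[[0,-0.003,0,0,1],[0,-0.003,0.001,0,1],[0,0,0,0,1],[0,0,0,0,1]]]';python3 -m handwheel '[[[0,0,0,0,0.78],[0,0,0,0,0.78],[0,0,0,0,0.78],[0,0,0,0,0.78]]]'
```

```text
clock: 7.93
tool_pos: [0.4355, -0.0319, 0.0864]
orientation: [-179.6, 0.1, -84.6]
force: [3.7, 6.2, 6.3]
opening: 0.0097
clock: 8.27
tool_pos: [0.4316, -0.0337, 0.0845]
orientation: [180.0, -0.0, -84.7]
force: [0.6, 1.3, 0.4]
opening: 0.0193
```

```bash
python3 -m handwheel '[[[0,0,-0.01,0,0.78],[0,0,-0.015,0,0.78],[0,0,-0.015,0,0.78],[0,0,-0.02,0,0.78],[0,0,-0.025,0,0.6],[0,0,-0.025,0,0.5],[0,0,-0.025,0,0.5],[0,0,-0.02,0,0.4],[0,0,0,0,0.4],[0,0,0,0,0.4]]]'
python3 - <<'E'
from blue import *
T,o=tool(); p=vision.snapshot('wrist'); save(p,'w5'); print(o['tool_pos'],o['orientation'],o['opening'])
def go(p,T):
    for n,z in {'front_mark':.092,'drawer_handle':.08,'carousel_axis':.091,'blue_jar':.091,'cabinet_front':.116}.items():
        for r in place_of(n,p)[:1]: print(n,np.round(r['xy'],1),round(r['conf'],2),np.round(ray(p,r['xy'],z,T),4))
    for c,s,m in comps(red(p),3): print('red',c,s,ray(p,c,.092,T))
    for c,s,m in comps(blue(p),20): print('blue',c,s,ray(p,c,.1,T))
go(p,T)
p=vision.snapshot('top'); save(p,'t5'); go(p,None)
p=vision.snapshot('scene'); save(p,'s5'); go(p,None)
E
```

```text
clock: 9.1
tool_pos: [0.4316, -0.0336, 0.24]
orientation: [-180.0, 0.0, -84.7]
force: [0.4, -0.2, -0.2]
opening: 0.051
[ 0.4316302  -0.03361471  0.23996061] [-1.79966687e+02  3.03856524e-02 -8.46940989e+01] 0.050965172338337944
front_mark [211.  179.4] 0.68 [ 0.475  -0.0293  0.092 ]
drawer_handle [249.9 175.8] 0.58 [ 0.4344 -0.0341  0.08  ]
carousel_axis [110.4 180.7] 0.96 [ 0.5815 -0.0177  0.091 ]
blue_jar [ 80.6 134.7] 0.57 [ 0.6093 -0.0636  0.091 ]
cabinet_front [ 13.6 181.2] 0.85 [ 0.6627 -0.0162  0.116 ]
red [209.73943662 179.68309859] [203 175  15  10 142] [ 0.47634828 -0.02891459  0.092     ]
red [ 84.63636364 184.18181818] [ 81 182   8   5  11] [ 0.60840078 -0.0116111   0.092     ]
red [115.  189.5] [115 187   1   6   6] [ 0.57653384 -0.00867355  0.092     ]
red [110.1 197.3] [106 194   9   7  10] [0.58216263 0.00065011 0.092     ]
red [101. 199.] [101 197   1   5   5] [0.59202835 0.00350941 0.092     ]
red [100.625 203.875] [ 98 202   7   5   8] [0.59274817 0.00916735 0.092     ]
blue [215.24900662 130.1205298 ] [ 199   81   27  133 1510] [ 0.47239931 -0.08167501  0.1       
[... 760 characters left out ...]
[258.7 194. ] 0.77 [ 0.5757 -0.0178  0.091 ]
blue_jar [238.3 200.4] 0.45 [ 0.6104 -0.0553  0.091 ]
cabinet_front [252.5 209.4] 0.9 [ 0.6692 -0.0106  0.116 ]
red [263.    169.375] [261 168   5   4  16] [ 0.4713439  -0.02990198  0.092     ]
blue [507.7826087   73.17391304] [502  54  10  40 253] [-0.40280172  0.70317245  0.1       ]
blue [240.49032258 171.07741935] [223 167  38  13 155] [ 0.50480344 -0.07701147  0.1       ]
blue [286.82716049 176.55144033] [263 170  41  20 243] [0.50290756 0.03267017 0.1       ]
blue [235.51428571 179.        ] [230 176  12   9  35] [ 0.54143661 -0.07947357  0.1       ]
blue [235.98857143 199.01714286] [229 193  15  13 175] [ 0.61906951 -0.0581178   0.1       ]
```

View pics/w5.png

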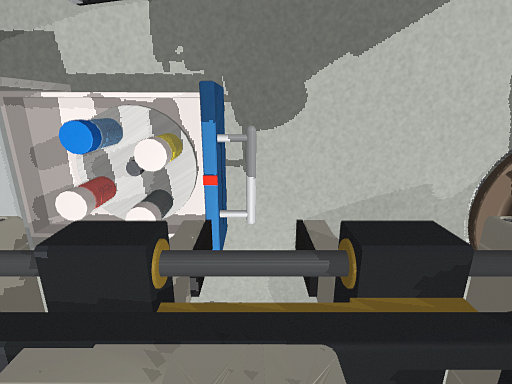

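View pics/s5.png

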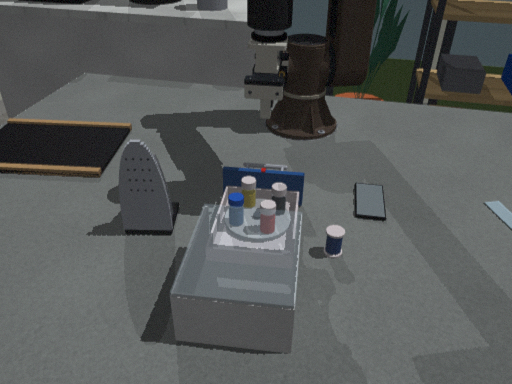

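View pics/t5.png

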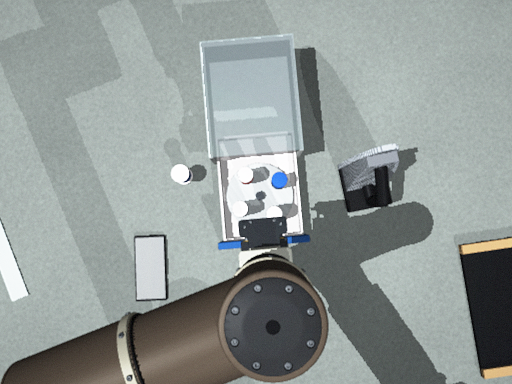

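The drawer is at its stop. All three views put the mark at about (0.4758, -0.029) and the blue jar at about (0.608, -0.061), which is 51 mm from the axis (52 expected). The needed carousel turn is about 120° clockwise. I'll move above the jar with the jaws tangential.

```bash
python3 -m handwheel '[[[0,0,0,-0.106,0.4],[0,0,0,-0.106,0.4],[0,0,0,-0.106,0.4],[0,0,0,-0.106,0.4],[0,0,0,-0.106,0.4],[0.0209,-0.0212,0,0,0.4],[0.0209,-0.0212,0,0,0.4],[0.0209,-0.0212,0,0,0.4],[0.0209,-0.0212,0,0,0.4],[0.0209,-0.0212,0,0,0.4],[0.0209,-0.0212,0,0,0.4],[0,0,0,0,0.4],[0,0,0,0,0.4],[0,0,0,0,0.4]]]'
cat > look.py <<'E'
from blue import *
import sys
n=sys.argv[1]
T,o=tool(); p=vision.snapshot('wrist'); save(p,'w'+n); print(o['clock'],o['tool_pos'],o['orientation'],o['opening'])
def go(p,T):
    for n,z in {'front_mark':.092,'carousel_axis':.091,'blue_jar':.091,'cabinet_front':.116}.items():
        for r in place_of(n,p)[:1]: print(n,np.round(r['xy'],1),round(r['conf'],2),np.round(ray(p,r['xy'],z,T),4))
    for c,s,m in comps(red(p),12): print('red',c,s,ray(p,c,.092,T))
    for c,s,m in comps(blue(p),30): print('blue',c,s,ray(p,c,.1,T))
go(p,T)
p=vision.snapshot('top'); save(p,'t'+n); go(p,None)
E
python3 look.py 6
```

```text
clock: 11.17
tool_pos: [0.6081, -0.0612, 0.2389]
orientation: [179.9, 0.0, -54.3]
force: [-0.2, 1.2, 0.9]
opening: 0.0525
11.1667 [ 0.60814977 -0.06122229  0.23887203] [ 1.79932871e+02  4.01108719e-02 -5.43278150e+01] 0.052459741086265436
carousel_axis [253.7 223.5] 0.6 [ 0.5771 -0.0205  0.091 ]
blue_jar [251.2 177.4] 0.86 [ 0.6099 -0.0616  0.091 ]
cabinet_front [180.4 192.6] 0.73 [ 0.6607 -0.014   0.116 ]
red [206.70454545 206.09090909] [198 203  21   8  44] [ 0.63053126 -0.00771166  0.092     ]
blue [252.13668224 177.63317757] [237 161  31  35 856] [ 0.61024864 -0.06381874  0.1       ]
blue [354.44140625 205.03320312] [ 330  175   57   65 1024] [ 0.50564389 -0.10239976  0.1       ]
blue [293.34315789 289.95157895] [277 277  31  25 475] [0.49394716 0.01696495 0.1       ]
front_mark [263.7 239.7] 0.93 [ 0.481  -0.0289  0.092 ]
carousel_axis [259.5 196.6] 0.63 [ 0.5728 -0.0196  0.091 ]
red [263.55555556 241.88888889] [262 239   4   7  27] [ 0.47640298 -0.0285995   0.092     ]
blue [288.14130435 239.37681159] [267 235  43  10 276] [ 0.48228192 -0.08032596  0.1       ]
blue [239.82142857 243.44642857] [219 239  42  10 224] [0.47331324 0.02147044 0.1       ]
```

View pics/w6.png

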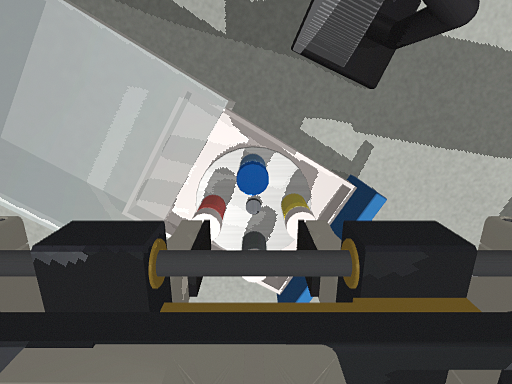

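View pics/t6.png

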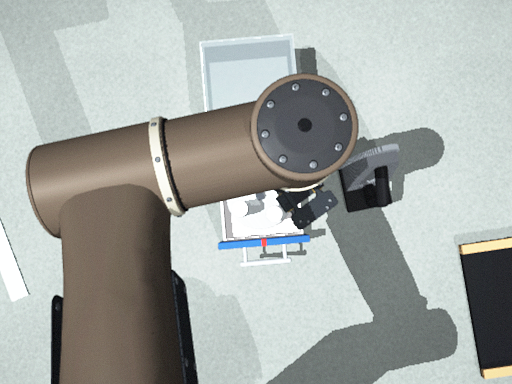

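Wrist view: the blue cap (252,177) lies centred between the jaws (pads at columns 205 and 303), and the neighbouring caps are clear of the descent path. I'll descend in stages.

```bash
python3 -m handwheel '[[[0,0,0.02,0,0.4],[0,0,0.025,0,0.4],[0,0,0.025,0,0.4],[0,0,0.025,0,0.4],[0,0,0.015,0,0.4],[0,0,0.015,0,0.4],[0,0,0.015,0,0.4],[0,0,0.012,0,0.4],[0,0,0,0,0.4],[0,0,0,0,0.4]]]'
```

```text
clock: 12.5
tool_pos: [0.6082, -0.0612, 0.0872]
orientation: [179.9, 0.0, -54.3]
force: [-0.1, 0.7, -0.3]
opening: 0.0523
```

```bash
python3 -m handwheel '[[[0,0,0,0,1],[0,0,0,0,1],[0,0,0,0,1],[0,0,0,0,1],[0,0,0,0,1],[0,0,0,0,1],[0,0,0,0,1]]]'; python3 look.py 7
```

```text
clock: 13.08
tool_pos: [0.6091, -0.061, 0.0885]
orientation: [-179.9, -0.0, -54.3]
force: [-1.1, -0.0, 5.4]
opening: 0.0343
13.0833 [ 0.6091118  -0.06104547  0.08847326] [-1.79927096e+02 -4.98472802e-02 -5.42871581e+01] 0.03434124657137075
blue_jar [254.3 247.1] 0.75 [ 0.6078 -0.0619  0.091 ]
blue [253.60074826 233.797969  ] [ 221  213   65   37 1871] [ 0.61526979 -0.07160282  0.1       ]
blue [432.47826087 235.        ] [407 217  52  33 345] [ 0.5418531  -0.12369766  0.1       ]
blue [253.77931034 278.74482759] [235 276  38   7 145] [ 0.60003792 -0.05059811  0.1       ]
blue [451.44064386 292.41448692] [434 277  37  35 994] [ 0.50918014 -0.10575433  0.1       ]
front_mark [261.1 241.3] 0.67 [ 0.4776 -0.0234  0.092 ]
carousel_axis [259.3 195.8] 0.56 [ 0.5745 -0.0192  0.091 ]
red [263.55555556 241.88888889] [262 239   4   7  27] [ 0.47640298 -0.0285995   0.092     ]
blue [287.42181818 239.44363636] [267 235  42  10 275] [ 0.48213533 -0.07881042  0.1       ]
blue [239.3880597  243.56343284] [219 239  42  10 268] [0.47306398 0.02238248 0.1       ]
```

Gripped: opening is 34.3 mm against the 34 mm cap. I'll turn clockwise along the 52 mm circle, first a few rows to check the path.

```bash
python3 -m handwheel '[[[-0.0003,0.0052,0,0.1,1],[-0.0003,0.0052,0,0.1,1],[-0.0003,0.0052,0,0.1,1],[-0.0003,0.0052,0,0.1,1],[0,0,0,0,1],[0,0,0,0,1]]]'
python3 - <<'E'
from h import *
T,o=tool(); A=np.array([.578,-.0193]); d=o['tool_pos'][:2]-A; print(np.hypot(*d),np.degrees(np.arctan2(d[1],d[0])),o['orientation'],o['force'],o['moment'],o['opening'])
E
```

```text
clock: 14.08
tool_pos: [0.5909, -0.0694, 0.0884]
orientation: [-179.8, -0.0, -77.0]
force: [3.4, -0.3, 4.7]
opening: 0.034
0.05169845127746795 -75.5999119468835 [-1.79846998e+02 -2.70792451e-02 -7.70362687e+01] [ 3.4217044  -0.28321734  4.73496237] [ 0.13245484 -0.99394413 -0.19652653] 0.03398679822886873
```

```bash
python3 -m handwheel '[[[-0.0003,0.0052,0,0.1,1],[-0.0003,0.0052,0,0.1,1],[-0.0003,0.0052,0,0.1,1],[-0.0003,0.0052,0,0.1,1],[-0.0003,0.0052,0,0.1,1],[-0.0003,0.0052,0,0.1,1],[-0.0003,0.0052,0,0.1,1],[-0.0003,0.0052,0,0.1,1],[-0.0003,0.0052,0,0.1,1],[-0.0003,0.0052,0,0.1,1],[0,0,0,0,1],[0,0,0,0,1]]]'
cat > st.py <<'E'
from blue import *
T,o=tool(); A=np.array([.578,-.0193]); d=o['tool_pos'][:2]-A; print(np.hypot(*d),np.degrees(np.arctan2(d[1],d[0])),o['orientation'],o['force'],o['moment'],o['opening'])
p=vision.snapshot('top')
for c,s,m in comps(red(p),12): print('red',c,s,ray(p,c,.092,T))
E
python3 st.py
```

```text
clock: 15.08
tool_pos: [0.5438, -0.056, 0.0885]
orientation: [-179.8, 0.1, -134.3]
force: [6.5, -7.1, 1.8]
opening: 0.0341
0.050109884030806316 -132.96138300431062 [-1.79811500e+02  1.15136820e-01 -1.34328544e+02] [ 6.47825921 -7.06633623  1.79854874] [-2.4738186  -2.68836555 -0.54452613] 0.034055007671044676
```

```bash
python3 -m handwheel '[[[-0.0003,0.0052,0,0.1,1],[-0.0003,0.0052,0,0.1,1],[-0.0003,0.0052,0,0.1,1],[-0.0003,0.0052,0,0.1,1],[-0.0003,0.0052,0,0.1,1],[-0.0003,0.0052,0,0.1,1],[0,0,0,0,1],[0,0,0,0,1]]]'; python3 st.py;  python3 look.py 8
```

```text
clock: 15.8
tool_pos: [0.5294, -0.0288, 0.0884]
orientation: [-179.9, 0.2, -168.7]
force: [7.4, -7.5, 2.8]
opening: 0.034
0.04951572202460898 -168.90894770786724 [-1.79900219e+02  1.73976433e-01 -1.68693606e+02] [ 7.42792352 -7.50632728  2.83554434] [-3.08206931 -2.8420176  -0.52252149] 0.03397293347946788
15.85 [ 0.52942029 -0.02886337  0.08843925] [-1.79903486e+02  1.73956723e-01 -1.68669073e+02] 0.03413272490986112
front_mark [272.1 154.3] 0.81 [ 0.4751 -0.03    0.092 ]
blue_jar [254.  248.5] 0.58 [ 0.5278 -0.0285  0.091 ]
red [273.14864865 156.3048048 ] [262 140  24  34 666] [ 0.47597338 -0.02929661  0.092     ]
blue [251.34064742 147.80994494] [   72   114   390    73 11986] [ 0.47281858 -0.04079486  0.1       ]
blue [253.2625     234.03043478] [ 221  213   65   37 1840] [ 0.51520505 -0.03139415  0.1       ]
blue [253.29012346 278.90740741] [234 276  39   7 162] [ 0.5406716  -0.02627278  0.1       ]
blue [303.82352941 238.41176471] [297 235  13   8  68] [ 0.48444579 -0.1133562   0.1       ]
```

View pics/w8.png

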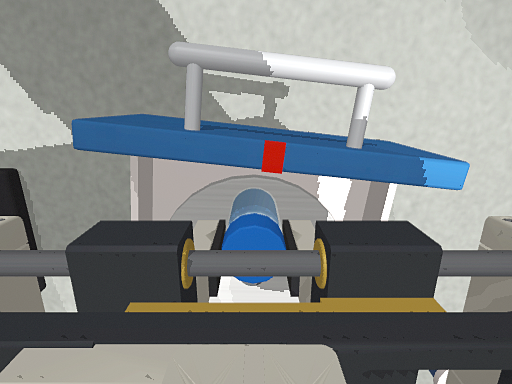

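View pics/t8.png

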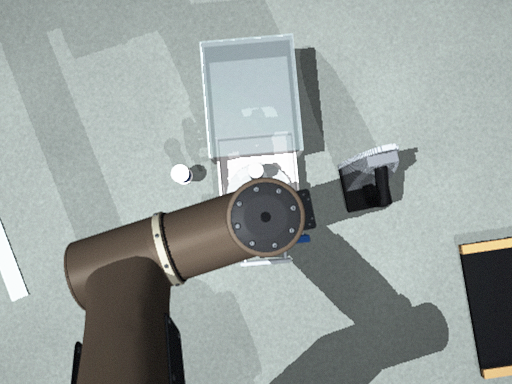

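Run:
```python
from blue import *
T,o=tool(); p=vision.snapshot('wrist')
a=ray(p,(180,54),.08,T);b=ray(p,(385,77),.08,T);print(a,b,np.linalg.norm(b-a),np.degrees(np.arctan2(*(b-a)[1::-1])))
# top face edges of the drawer front: fit blue mask columns
m=blue(p)|red(p); P=[]
for x in range(110,420,10):
    ys=np.nonzero(m[:210,x])[0]
    if len(ys): P.append(ray(p,(x,ys.max()),.092,T)[:2])
P=np.array(P); vx,vy,x0,y0=cv2.fitLine(P.astype(np.float32),cv2.DIST_HUBER,0,.01,.01).ravel()
print(np.degrees(np.arctan2(vy,vx)))
c=[c for c,s,mm in comps(red(p),30)][0]; mk=ray(p,c,.092,T)[:2]
for yaw in (4.5,5.2,6):
    r=np.radians(yaw); d=o['tool_pos'][:2]-mk; print(yaw,'x',d@[np.cos(r),np.sin(r)],'y',d@[-np.sin(r),np.cos(r)])
```

```text
[ 0.43784063 -0.08324899  0.08      ] [0.42825083 0.0176614  0.08      ] 0.10136503211278271 95.42867511661241
-84.88946
4.5 x 0.05330012429191453 y -0.0038209612267729766
5.2 x 0.05324946579904174 y -0.004471843730132321
6 x 0.053181838566000374 y -0.005214886477183858
```

```bash
python3 -m handwheel '[[[-0.0001,0.0024,0,0.045,1],[-0.0001,0.0024,0,0.045,1],[0,0,0,0,1],[0,0,0,0,1],[0,0,0,0,1],[0,0,0,0,1]]]'; python3 st.py;  python3 look.py 9;python3 - <<'E'
from blue import *
T,o=tool(); p=vision.snapshot('wrist')
c=[c for c,s,mm in comps(red(p),30)][0]; mk=ray(p,c,.092,T)[:2]
q=place_of('blue_jar',p); j=ray(p,q[0]['xy'],.091,T)[:2]
r=np.radians(5.2)
for t in (o['tool_pos'][:2],j): d=t-mk; print('x',d@[np.cos(r),np.sin(r)],'y',d@[-np.sin(r),np.cos(r)])
print(mk)
s=vision.snapshot('scene'); save(s,'s9')
for c,_,mm in comps(red(s),8): print(c,ray(s,c,.092))
E
```

```text
clock: 16.9
tool_pos: [0.5289, -0.0243, 0.0884]
orientation: [-179.9, 0.2, -173.8]
force: [7.2, -7.7, 3.0]
opening: 0.0342
0.049399891521569275 -174.16834593417002 [-179.91310347    0.18111213 -173.83238763] [ 7.18280515 -7.74208553  2.98941795] [-3.22410282 -2.92889793 -0.6179813 ] 0.03420209074395156
16.95 [ 0.52886167 -0.02429346  0.08845234] [-179.91495975    0.18503595 -173.83042362] 0.03371597906126689
front_mark [249.9 157.1] 0.65 [ 0.4772 -0.0314  0.092 ]
blue_jar [251.9 244.7] 0.71 [ 0.5252 -0.0253  0.091 ]
red [253.93930197 155.24582701] [244 140  21  32 659] [ 0.47607515 -0.02950352  0.092     ]
blue [241.13977365 148.66661277] [   54   125   390    47 12370] [ 0.47229726 -0.03584243  0.1       ]
blue [253.22808928 234.05171475] [ 221  213   65   37 1837] [ 0.51447545 -0.02568162  0.1       ]
blue [253.07407407 278.90740741] [234 276  39   7 162] [ 0.54030341 -0.02296909  0.1       ]
cabinet_front [255.3 150.9] 0.92 [ 0.6675 -0.0105  0.116 ]
blue [301.72340426 238.58510638] [293 234  17   9  94] [ 0.4840635  -0.10893304  0.1       ]
x 0.05303645550095411 y 0.0003932883421988638
x 0.049116758981050675 y 0.0009473635727646166
[ 0.47611839 -0.02950681]
```

View pics/w9.png

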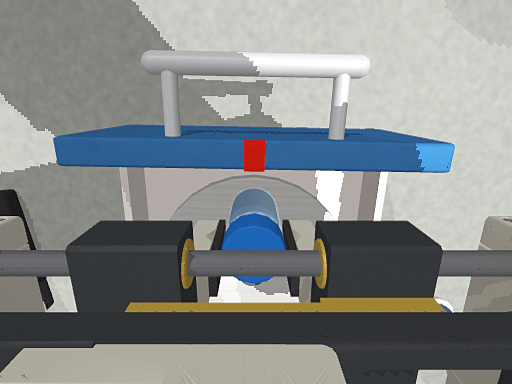

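View pics/s9.png

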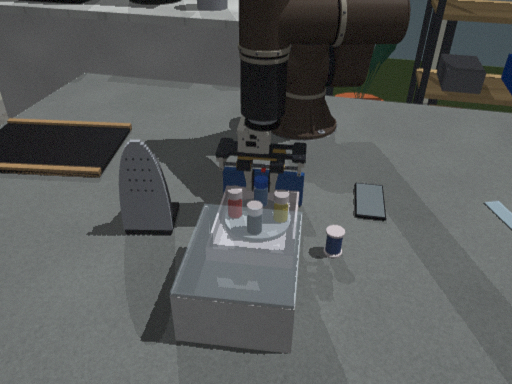

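The blue cap (253,234) lines up with the red mark (254,155), and the scene view shows the same with the bystanders untouched. I'll hold briefly to check stillness.

```bash
python3 -m handwheel '[[[0,0,0,0,1],[0,0,0,0,1],[0,0,0,0,1],[0,0,0,0,1],[0,0,0,0,1],[0,0,0,0,1]]]'
python3 - <<'E'
from h import *
T,o=tool(); print(o['tool_pos'],o['qvel'],o['opening'])
s=vision.snapshot('scene')
for n in ['iron','phone','spool']:
    for r in place_of(n,s)[:1]: print(n,np.round(ray(s,r['xy'],0),3))
close_job()
E
```

```text
clock: 18.1
tool_pos: [0.5289, -0.0243, 0.0885]
orientation: [-179.9, 0.2, -173.8]
force: [7.4, -9.4, 2.0]
opening: 0.0343
[ 0.52888017 -0.02430442  0.0884597 ] [-0.03609606  0.03696486 -0.00735967 -0.03152864  0.01330007 -0.01769207] 0.03431637617096544
iron [ 0.604 -0.267  0.   ]
phone [0.395 0.235 0.   ]
spool [0.622 0.157 0.   ]
the job is handed in; nothing more can be done
```

I pulled the drawer to its stop by the bar handle, turned the carousel about 120° clockwise with the blue-capped jar in the grip, and handed the job in still gripping it. It took about 18 s of the 61 s, and the close reported no verdict.

**Last checks:**
- **Drawer:** it moved about 126 mm until it met the stop at 34 N. The red mark was still at the same place (0.476, -0.029) at the end.
- **Jar:** it stands about 0.4–0.9 mm sideways of the mark and 49–53 mm behind it. The two measures, gripper position and camera, differ by about 4 mm front to back, well inside the 70 mm limit.
- **Grip:** the fingers read 34.3 mm open on the 34 mm cap, at the fixed grip force of half the maximum (about 30 N). The tool was at rest over the last second.
- **Bystanders:** the iron and spool read within about 8 mm of their first positions in the scene camera. The phone read about 14 mm off, which I take as camera noise: it looks the same in the pictures and the arm never came near it.

**One oddity:** a steady sideways force of about 10–12 N stayed on the wrist while holding the jar, more than the roughly 1 N of friction I expected. I did not find the cause; it is far below the limits.

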